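# Load the panel tray into the bonding jig and press the panel flush

## Robot

A 6-joint arm with a two-finger parallel gripper is mounted at the origin on the work surface. World frame = base frame: x ahead of the robot, y to its left, z up, the work surface at z = 0. Lengths are in mm, angles in rad, forces in N, time in s.
With the tool pointing down it reaches from about 275 to 1000 mm from the base axis. Payload 8.4 kg.
Tool frame: the origin (TCP) lies at the very end of the fingers, on their centre line; the grasp point (between the pads) lies 19 mm behind it; z points along the fingers, y is the direction in which the jaws open and shut (so a half turn about z gives the same grasp; the last joint's range is limited). The gripper opens to 85 mm and grips with 20 to 120 N. Pads are 22 mm wide; open, the fingers measure 114 mm over their backs; the gripper's body (76 mm by 85 mm) begins 54 mm behind the grasp point. The pads swing forward as they close: fully open they stand 13 mm farther back than shut.
Start: joints at [1.183, 0.353, 1.633, -0, 1.155, -0.002], TCP at [235.187, 579.064, 231.281] pointing down, gripper open.
Joint ranges: [-2.63, 2.63], [-0.92, 2.1], [0.06, 2.66], [-1.3, 4.44], [0, 2.69], [-3.02, 3.02]. Speed limits (rad/s): [2.22, 2.22, 2.79, 3.14, 3.14, 3.14].

## Interface

Orientations are given as [roll, pitch, yaw] about the fixed x, y, z axes, in that order (R = Rz(yaw) Ry(pitch) Rx(roll)).
In Python, from rig import sense, grab_frame, get_calibration, sign_off, boxes_of, trace gives the robot as it stands.
- The arm moves only by the tool servo_tool, never from a script. Its argument "rows" is a list of rows, each a list of 3 entries, a list of its own where there are three numbers: the finger opening in mm, from 0 to 85.4, then the shift along the tool's x, y, z in mm, then the turn, a rotation vector about the tool's x, y, z in degrees. A call has 1 to 8 rows; each row shifts and turns the commanded pose from where the row before left it, along the tool's axes as they then stand; what a row does not reach is not made up. A row lasts 1/8 s, in which the tool goes at most 62.5 mm and 10.7 degrees, less where a joint would pass 70% of its speed; a pose out of reach is approached as far as the arm can. A call is refused whole if a number of a shift passes 62.5 or a number of a turn 10.7, either way. A call with a gripper value outside its range is refused whole. The fingers move at their own pace and stop on an object; "force" is the grip in N (left out, the last holds). Time passes only in rows, so rows that do not move let the fingers close. It gives the time, the measured TCP pose, the force and the opening at its end, in the units of the state.
- sense(): the state, without advancing time (a new reading comes with each control period).
- grab_frame(name): name is "scene" or "side" or "wrist"; returns the picture (480x640x3 uint8, blue, green, red); there is no depth.
- get_calibration(name): a dict with "intrinsics" (3x3 intrinsics, pixels), "k1" (the pictures are not rectified: a ray, as slopes to the right and down, at radius r is drawn at 1 + k1 r^2 times it, then the intrinsics apply), "world_to_cam" (4x4, takes a point from world to camera coordinates). Camera axes: x right, y down, z forward; pixel columns grow to the right and rows downward; lengths in mm; the calibration is good to about 2 mm. A picture is of the moment at which its call begins: read the wrist's pose just before it. get_calibration takes no time and is no camera call; for the wrist camera it gives the pose at the moment of the call.
- sign_off(): hands the job in, once; it reports no verdict.
Trained networks look in the newest picture that a camera, given by its name, has taken for a name from the list of things; names that differ only in an ending like _2 or _b are one class to them, and where a whole thing is asked for, a point or a joint stands for the part that bears it (a point fixed in the world has none). Each returns a list of dicts, best first, with "conf" (0 to 1); they miss things now and then, are a little off and sometimes report something else, mostly with a low value. They report only what shows in the picture. A call takes as long as a camera call.
- boxes_of(camera, thing): "centre" ([x, y, z] in mm, in the coordinates of the camera as it stood for that picture, good to about 4 mm: the middle of the surface that is visible of it).
- trace(camera, thing): "mask" (480x640 bool, what is visible of it).
The state is a dict: "clock": time; "qpos": joint angles; "qvel": joint speeds; "joint_efforts": joint torques, N m; "eef_pos": TCP position; "tcp_rot": TCP orientation; "contact_force": force on the tool from outside, world axes, zero at the start; "wrist_torque": the same for the moment, N m; "opening": opening from 0.0 (shut) to 1.0 (fully open).
Only numpy, scipy, OpenCV 4.12 (cv2) and the standard library are available. Lean on these libraries where they do the work, as an engineer would, in place of code of your own. Each camera call takes 0.05 s, during which the arm holds its last target. There are 200 camera calls.

## Task

Slide the tray that carries the resin panel fully home into the slot of the bonding jig, leaving the panel on it. Then lower the wooden spacer block, upright, to just above or onto the tray, in the middle of the one bay between the panel and the three stops that is wide enough for it, without forcing it into a tighter one, and with it push the panel flush against the jig's fence. Finish while still holding the spacer firmly pushed against the panel, and leave the other things on the bench where they are.

Things in the scene. Friction and masses are not known exactly. Their poses are not given: they have to be found in the camera images.
- jig: Fixed aluminium jig, a slot with one open end. Origin on the bench, where the tray's origin lies when home. x into the slot, y toward the robot's side, z up. Side walls 14 tall, inner faces y = +-57 mm, x -65 to +85; end stop face x = +75. A fence overhangs the -y edge, three steel stops the +y edge; tray slides beneath them.
- fence (a point): Middle of the fence face, at jig x 0, y -47, 22 mm above the bench. The fence runs the length of the slot, 14 to 30 above the bench. The panel is flush when its long edge lies on it (panel origin at jig y = -17).
- mouth (a point): Middle of the slot's flared mouth, on the bench at jig x = -91 mm, y 0, where the flares end; the tray's nose enters here with 2 mm play a side in the slot.
- stop_long: Fixed steel stop over the jig's robot-side wall, one of three side by side in changing order, centred at jig x = -44, 0, +44 mm. 42 wide (x), 14 to 28 above the bench. Origin: on the bench at jig y = +57, mid-width; axes as the jig. Sticks out most: face at jig y = +28, only 15 from the flush panel (less before).
- stop_mid: Fixed steel stop over the jig's robot-side wall, one of three side by side in changing order, centred at jig x = -44, 0, +44 mm. 42 wide (x), 14 to 28 above the bench. Origin: on the bench at jig y = +57, mid-width; axes as the jig. Face at jig y = +31, only 18 from the flush panel (less before).
- stop_short: Fixed steel stop over the jig's robot-side wall, one of three side by side in changing order, centred at jig x = -44, 0, +44 mm. 42 wide (x), 14 to 28 above the bench. Origin: on the bench at jig y = +57, mid-width; axes as the jig. The short one: face at jig y = +51, 38 from the flush panel (26 to 37 before): the only bay wide enough.
- tray: Loose plywood tray, a flat plate 150 (x) x 110 (y) x 10 mm thick, about 0.35 kg, lying on the bench before the jig's mouth, nose (+x) toward it. Origin: centre of the underside. A grip post stands at its tail and stays outside the jig when the tray is home.
- post_top (a point): Centre of the top of the tray's wooden grip post: 14 (tray x) x 24 (tray y) mm, 60 above the bench, at tray x = -66, y = 0. Rigid with the tray.
- panel: Loose cream resin panel, 128 (x) x 60 (y) x 16 mm thick, about 0.13 kg, lying on the tray (underside 10, top 26 above the bench), held by friction only (smooth, slides easily). Origin: centre of the underside. It starts near tray x = +6, y = -11, so it enters the jig 1 to 10 mm short of the fence.
- spacer: Loose plain wooden block, 30 (x) x 20 (y) x 75 mm tall, standing on its small end, about 0.06 kg. Origin: centre of the underside. In the bay its 20 mm thickness (y) goes across the gap (along jig y), its 30 mm (x) along it.
- nacelle: Bystander to leave alone: cream resin engine casting, a lying cylinder 70 long, 36 across, 41 tall (mm). Origin on its underside as it lies.
- dome: Bystander to leave alone: cream resin dome, 60 across, 29 tall (mm). Origin on its underside as it lies.
- wing: Bystander to leave alone: flat cream resin wing casting, about 142 x 60 x 9, pointed at one end (mm). Origin on its underside as it lies.
- hull_block: Bystander to leave alone: cream resin hull block 60 x 26, 34 tall (mm). Origin on its underside as it lies.
- paint_jar: Bystander to leave alone: small paint jar, 38 across, 42 tall (mm). Origin on its underside as it lies.
- paint_bottle: Bystander to leave alone: paint bottle 36 across, 100 tall (mm). Origin on its underside as it lies.
- brush: Bystander to leave alone: lying paint brush, 170 long (mm). Origin on its underside as it lies.

How it is judged:
By the outcome, as a careful person would: the job done as asked, in the order asked, and still so for the second after the job is handed in, while the arm keeps its last pose, push and grip.
It also fails if it takes over 61 s, if anything falls off the work surface, if the arm or the gripper's body presses on something with over 40 N, if the wrist force passes 120 N, or if a joint passes its speed limit or range.

## Working session

There is one attempt and no reset: what is moved stays moved. The work goes in short steps, Python scripts to look and compute and a tool call to move; the robot and the scene stay as the last step left them, time stands still between calls to the robot, and variables do not carry over. Pictures are saved under pics/ and viewed, about 8 in all and at most 12, crops included, and the job is handed in when it is done.

Besides the shell and the picture viewer there is one more tool, called after ">>>" by a JSON object that holds its "fn" and its "kwargs", one argument or row to a line. servo_tool: Moves the arm, as the interface text tells. Its arguments: {"type":"object","properties":{"rows":{"type":"array","items":{"type":"array"}},"force":{"type":"number"}},"required":["rows"]}

```bash
mkdir -p pics; ls; cat > h.py <<'E'
import numpy as np, cv2
from rig import *
def w2c(n): return np.array(get_calibration(n)["world_to_cam"],float)
def pix2world(n,uv,z,cal=None):
    c=cal or get_calibration(n); K=np.array(c["intrinsics"],float); T=np.array(c["world_to_cam"],float); k=c["k1"]
    d=(np.array(uv,float)-[K[0,2],K[1,2]])/[K[0,0],K[1,1]]
    s=d.copy()
    for _ in range(20): s=d/(1+k*(s@s))
    R=T[:3,:3];o=-R.T@T[:3,3]; r=R.T@np.array([*s,1]); return o+r*(z-o[2])/r[2]
def world2pix(n,p,cal=None):
    c=cal or get_calibration(n); K=np.array(c["intrinsics"],float); T=np.array(c["world_to_cam"],float)
    q=T[:3,:3]@np.array(p,float)+T[:3,3]; s=q[:2]/q[2]; s=s*(1+c["k1"]*(s@s)); return s*[K[0,0],K[1,1]]+[K[0,2],K[1,2]]
def box(n,t):
    T=w2c(n); return [(round(b["conf"],2),np.round(T[:3,:3].T@(np.array(b["centre"])-T[:3,3]),1)) for b in boxes_of(n,t)[:2]]
E
python3 - <<'E'
from h import *
s=sense(); print(s)
for n in ("scene","side","wrist"):
    f=grab_frame(n); cv2.imwrite(f"pics/{n}0.png",f)
    T=w2c(n); print(n,-T[:3,:3].T@T[:3,3])
for n in ("scene","side"):
    for t in ("tray","post_top","panel","spacer","stop_short","stop_mid","stop_long","fence","mouth","jig"):
        print(n,t,box(n,t))
E
```

```text
pics
{'clock': 0.0, 'qpos': array([ 1.18260547e+00,  3.53658301e-01,  1.63414019e+00, -3.80532442e-05,
        1.15517339e+00, -2.39208626e-03]), 'qvel': array([ 1.71564160e-04, -9.90559250e-04,  2.03108091e-04,  1.28103962e-03,
       -1.90876985e-05,  3.48635835e-04]), 'joint_efforts': array([-7.25677619e-04, -6.05257559e+01, -3.42061293e+01,  7.69554072e-05,
        9.36441851e-03,  5.30741795e-05]), 'eef_pos': array([235.01512878, 578.62243511, 230.55273905]), 'tcp_rot': array([-3.14021335e+00,  3.14930438e-05,  2.75580929e+00]), 'contact_force': array([-0.17182624, -0.73559139,  0.10958273]), 'wrist_torque': array([-0.03002244,  0.02845411, -0.01898251]), 'opening': 1.0020369258566777}
scene [1107.85346381 -322.23837458  991.81872401]
side [395.45214319 747.61939304 756.24440605]
wrist [160.01160828 609.54616351 373.55102063]
scene tray [(0.56, array([550.9, -81.5,   5.8]))]
scene post_top [(0.72, array([553. , -77.7,   8.9]))]
scene panel [(0.61, array([582.2, -64. ,  25.9]))]
scene spacer [(0.85, array([ 492.9, -356.8,   51.7]))]
scene stop_short [(0.48, array([528. , 200.5,  
[... 281 characters left out ...]
ray([648.3, 187. ,  19.9])), (0.73, array([544. , 158.8,  31.2]))]
side tray [(0.7, array([375. ,  22.7,  30. ])), (0.59, array([535.4, -50. ,   7.2]))]
side post_top [(0.59, array([532.6, -50.4,   5.3])), (0.16, array([771.6, 219.8,  15.7]))]
side panel [(0.92, array([573.6, -45. ,  26.2]))]
side spacer [(0.64, array([ 479.2, -342.1,   43.3])), (0.63, array([531.4, -49.7,   9.5]))]
side stop_short [(0.67, array([520.7, 211.3,  27.9])), (0.24, array([ 476. , -345.5,   42.9]))]
side stop_mid [(0.78, array([542.6, 121.6,  25.1]))]
side stop_long [(0.75, array([538. , 172.8,  23.8]))]
side fence []
side mouth [(0.83, array([629.3, 231.3,  24.1]))]
side jig [(0.59, array([631.1, 237.4,  23.2]))]
```

View pics/scene0.png

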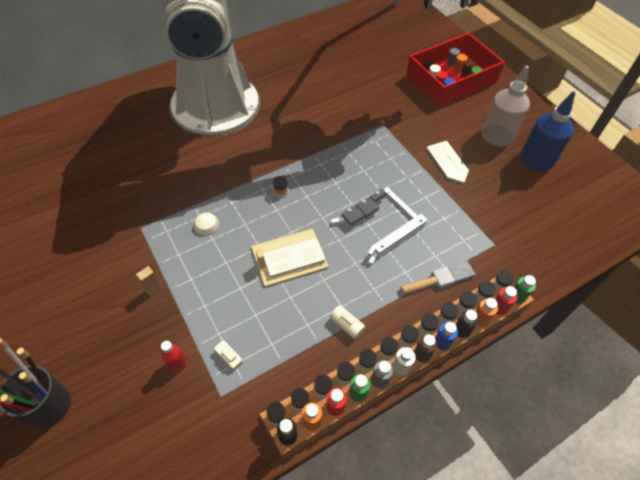

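View pics/side0.png

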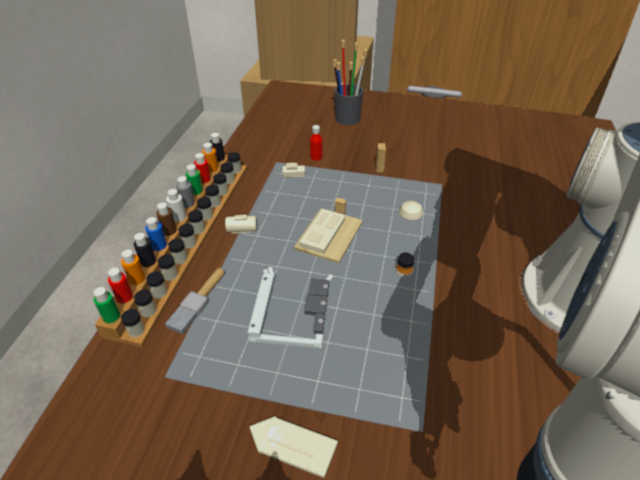

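The scene picture shows the tray with the panel at (290,258), its post at its left end at about (262,262), and the jig at (390,220) opening to the left. The stops run mid, long, short, so the short one is next to the end stop. The spacer stands at (148,280). The side view agrees, with the short stop by the end bar at (318,325).

```bash
python3 - <<'E'
from h import *
c=get_calibration("wrist"); print(c["intrinsics"],c["k1"]); T=np.array(c["world_to_cam"]); print("optical axis",T[2,:3],"xright",T[0,:3])
f=cv2.imread("pics/scene0.png"); 
a=cv2.resize(f[170:300,235:445],None,fx=3.8,fy=3.8,interpolation=cv2.INTER_CUBIC)
cv2.imwrite("pics/c1.png",a); print(a.shape)
E
```

```text
[[391.91303689   0.         326.39907663]
 [  0.         391.91303689 237.97748283]
 [  0.           0.           1.        ]] 0.026935919925294472
optical axis [ 0.29758856 -0.12087495 -0.94701125] xright [3.76487736e-01 9.26421600e-01 6.04840203e-05]
(494, 798, 3)
```

View pics/c1.png

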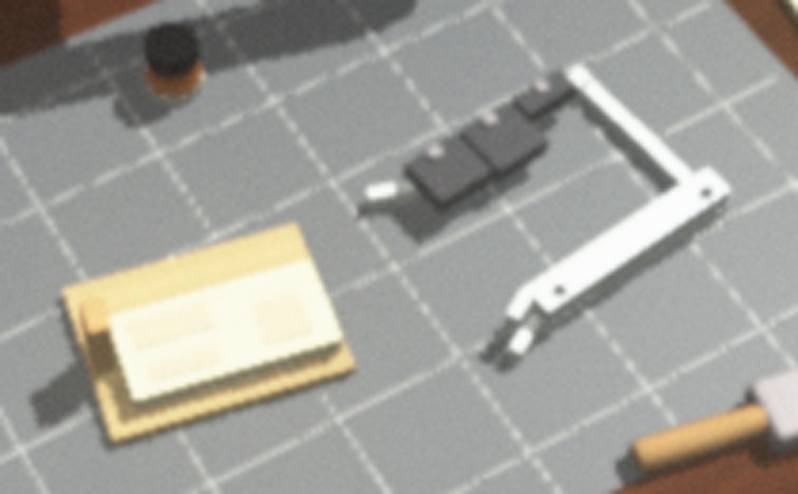

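The crop shows the tray corners at about (65,290), (298,225), (354,370) and (112,440). The fence's outer edge runs from (553,312) to (730,190), and the post top is at (93,313).

```bash
python3 - <<'E'
from h import *
g=lambda u,v,z: pix2world("scene",(235+u/3.8,170+v/3.8),z)[:2]
P=[g(u,v,10) for u,v in((65,290),(298,225),(354,370),(112,440))]
print(np.round(P,1), np.round(np.mean(P,0),1)); d=P[1]-P[0]+P[2]-P[3]; print("tray yaw",np.degrees(np.arctan2(d[1],d[0])))
a,b=g(553,312,30),g(730,190,30); d=b-a; print(a,b,"jig yaw",np.degrees(np.arctan2(d[1],d[0])),np.linalg.norm(d))
print("post",g(93,313,60))
for u,v in((406,160),(440,205),(490,180),(546,147),(410,160)): print(g(u,v,28))
print("endbar",g(575,70,14),g(690,180,14))
E
```

```text
[[ 498.6 -125.2]
 [ 528.1   21.3]
 [ 634.6   -2.4]
 [ 604.3 -147.4]] [566.4 -63.4]
tray yaw 78.42172991368868
[669.43294987 113.46782581] [650.99656009 258.67770349] jig yaw 97.23577271356274 146.37557530572008
post [ 551.64041017 -128.35105265]
[529.9661786   98.28595751]
[569.59615457  98.15574937]
[569.1674801  135.28967741]
[565.43854594 179.91843921]
[531.21866147 100.45270853]
endbar [514.93057119 239.41141524] [624.54395156 251.21724993]
```

Wrist view next: heading over the jig at about (570,160), lower down.

>>> {"fn": "servo_tool", "kwargs": {
  "rows": [
    [85,[-47,-26,0],[0,0,0]],
    [85,[-47,-26,0],[0,0,0]],
    [85,[-47,-26,0],[0,0,0]],
    [85,[-47,-26,0],[0,0,0]],
    [85,[-47,-26,0],[0,0,0]],
    [85,[-47,-26,10],[0,0,0]],
    [85,[-47,-26,10],[0,0,0]],
    [85,[-47,-26,10],[0,0,0]]
  ]
}}

```text
clock: 2.15
eef_pos: [506.4, 243.5, 201.2]
tcp_rot: [3.141, 0.0, 2.756]
contact_force: [0.6, 1.4, 0.5]
opening: 0.995
```

>>> {"fn": "servo_tool", "kwargs": {
  "rows": [
    [85,[-47,-26,20],[0,0,0]],
    [85,[-45,-26,20],[0,0,0]],
    [85,[0,0,10],[0,0,0]],
    [85,[0,0,0],[0,0,0]]
  ]
}}

```text
clock: 2.65
eef_pos: [570.2, 161.9, 150.4]
tcp_rot: [-3.141, -0.002, 2.755]
contact_force: [0.4, 0.2, -0.3]
opening: 0.998
```

```bash
cat > look.py <<'E'
import sys,pickle
from h import *
n=sys.argv[1]; c=get_calibration("wrist"); s=sense(); f=grab_frame("wrist")
cv2.imwrite(f"pics/{n}.png",f); pickle.dump(c,open(f"pics/{n}.pkl","wb"))
print(s["clock"],np.round(s["eef_pos"],1),np.round(np.degrees(s["tcp_rot"]),2),np.round(s["qpos"],2),s["opening"])
for t in sys.argv[2:]: print(t,box("wrist",t))
E
python3 look.py w1 fence mouth stop_short stop_mid stop_long jig
```

```text
2.65 [570.2 161.9 150.4] [-1.7994e+02 -1.0000e-01  1.5784e+02] [ 0.27  0.39  1.77  0.    0.98 -0.91] 0.9975796031162333
fence [(0.67, array([634.5, 205.5,  27.8]))]
mouth [(0.86, array([640.3, 206.3,  28.8])), (0.37, array([387.4,  22.9,  13.6]))]
stop_short [(0.63, array([639.3, 203. ,  29.5]))]
stop_mid [(0.91, array([543. , 125.9,  31.3]))]
stop_long [(0.66, array([539.7, 165.3,  29.5]))]
jig [(0.97, array([639.3, 210.4,  29.9])), (0.65, array([384.9,  20.3,  15. ]))]
```

View pics/w1.png

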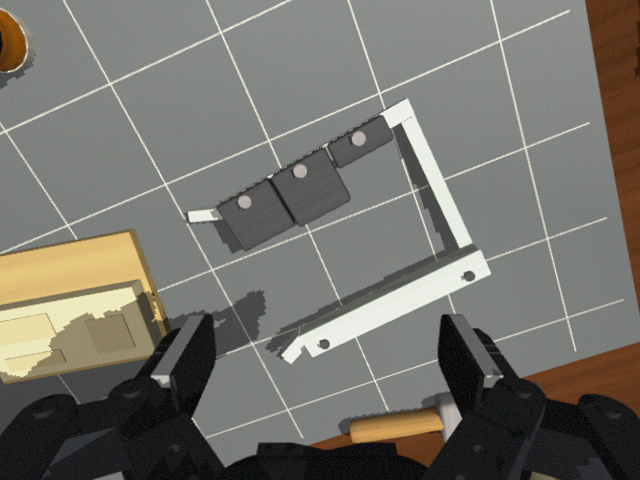

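The wrist view shows the long stop's front corners at (303,227) and (351,200), the mid's at (242,250) and (292,227), the short's at (336,167) and (395,139), and the fence's inner top edge from (303,334) to (475,247). I'll fit the jig pose to these.

```bash
cat > fit.py <<'E'
from h import *
import pickle
from scipy.optimize import least_squares
def fit(name,model,px,x0,lines=()):
    """model pts (jig frame), px; lines: (jig y, z, px pts list)"""
    c=pickle.load(open(f"pics/{name}.pkl","rb")); n="wrist"
    def res(q):
        o,t=q[:2],q[2]; R=np.array([[np.cos(t),-np.sin(t)],[np.sin(t),np.cos(t)]]); r=[]
        for m,p in zip(model,px):
            w=pix2world(n,p,m[2],c)[:2]; r+=list(R.T@(w-o)-m[:2])
        for ax,v,z,pts in lines:
            for p in pts: r.append((R.T@(pix2world(n,p,z,c)[:2]-o))[ax]-v)
        return np.array(r)
    s=least_squares(res,x0,loss="soft_l1",f_scale=2); print(np.round(s.x[:2],1),np.degrees(s.x[2]),np.round(res(s.x),1)); return s.x
E
python3 - <<'E'
from fit import *
m=[(-21,28,28),(21,28,28),(-65,31,28),(-23,31,28),(23,51,28),(65,51,28)]
p=[(303,227),(351,200),(242,250),(292,227),(336,167),(395,139)]
g=cv2.cvtColor(cv2.imread("pics/w1.png"),cv2.COLOR_BGR2GRAY)
print(np.round(cv2.cornerSubPix(g,np.float32(p).reshape(-1,1,2),(4,4),(-1,-1),(3,30,.01)).reshape(-1,2),1).tolist())
fit("w1",m,p,[595,161,1.7],[(1,-47,30,[(303,334),(390,290),(470,249)])])
fit("w1",m[:4],p[:4],[595,161,1.7])
E
```

```text
[[305.3999938964844, 223.60000610351562], [350.3999938964844, 199.5], [242.10000610351562, 248.8000030517578], [296.0, 223.89999389648438], [335.5, 167.3000030517578], [394.3999938964844, 135.60000610351562]]
[588.5 167.6] 97.09800487699576 [ 3.  -1.4 -0.2 -0.8 -0.2  2.1 -1.8 -0.6 -0.3  1.2  0.3 -1.8 -0.4  0.4
  1.7]
[589.5 166.7] 95.2396618037084 [ 3.1 -1.1 -0.1  0.8 -0.2  0.9 -1.8 -0.5]
```

```bash
python3 - <<'E'
from h import *
# rows at tool yaw 157.84 -> move to look at the post/tray
x,y,yaw=560,-85,157.84
d=np.array([x-570.2,y-161.9]); t=np.radians(yaw)
print(d@[np.cos(t),np.sin(t)], d@[np.sin(t),-np.cos(t)])
E
```

```text
-83.68270817349853 -232.50990162302568
```

>>> {"fn": "servo_tool", "kwargs": {
  "rows": [
    [85,[-25,-40,0],[0,0,0]],
    [85,[-25,-40,0],[0,0,0]],
    [85,[-25,-40,0],[0,0,0]],
    [85,[-25,-40,0],[0,0,0]],
    [85,[-25,-40,0],[0,0,0]],
    [85,[0,0,0],[0,0,-10.5]],
    [85,[0,0,0],[0,0,0]]
  ]
}}

```text
clock: 3.88
eef_pos: [611.6, -70.5, 151.5]
tcp_rot: [3.141, 0.0, 2.937]
contact_force: [-0.6, 1.1, -0.2]
opening: 0.994
```

```bash
python3 look.py w2 post_top panel tray spacer
```

```text
3.875 [611.6 -70.5 151.5] [1.7999e+02 2.0000e-02 1.6830e+02] [-0.12  0.42  1.72  0.    1.   -1.48] 0.993515562729979
post_top [(0.94, array([528.8, -73.8,  10.4]))]
panel [(0.86, array([576. , -56.8,  24.4]))]
tray [(0.81, array([532.2, -72.2,   5.7])), (0.67, array([750.1, -38.1,  36.6]))]
spacer []
```

View pics/w2.png

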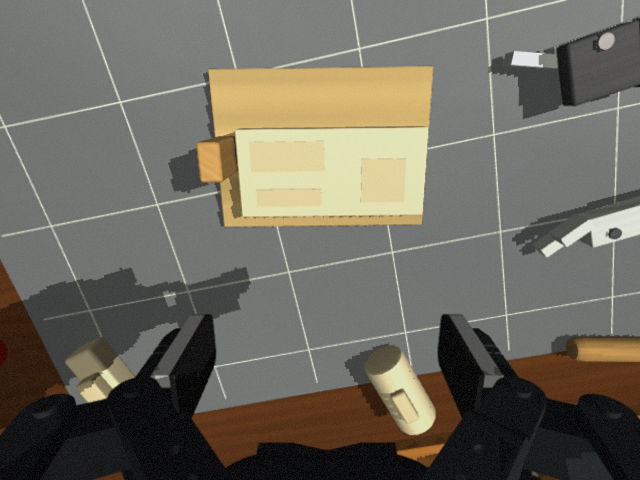

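The wrist view shows the tray's corners at (209,70), (433,67), (421,226) and (225,227), the post's top centred at (210,161), and the panel's top from (236,130) to (421,216).

```bash
python3 - <<'E'
from fit import *
c=pickle.load(open("pics/w2.pkl","rb"))
x=fit("w2",[(-75,55,10),(75,55,10),(75,-55,10),(-75,-55,10),(-66,0,60)],[(209,70),(433,67),(421,226),(225,227),(210.5,161)],[566,-63,1.37])
fit("w2",[(-64,30,26),(64,30,26),(64,-30,26),(-64,-30,26)],[(236,130),(429,126),(421,216),(242,217)],[566,-63,1.37])
t=x[2]; post=x[:2]+(-66)*np.array([np.cos(t),np.sin(t)]); print("post by fit",post,"direct",pix2world("wrist",(210.5,161),60,c))
y=np.radians(168.3); 
for q in (post,pix2world("wrist",(210.5,161),60,c)[:2]):
    d=q-[611.6,-70.5]; print("tool shift",d@[np.cos(y),np.sin(y)],d@[np.sin(y),-np.cos(y)])
E
```

```text
[563.  -63.6] 78.69476535648242 [ 0.3 -0.8 -0.9 -0.  -0.8 -0.2  0.8  0.   0.6  1.1]
[576.7 -59.6] 78.83824693572451 [ 1.  -0.5 -0.1  0.8 -1.  -0.4  0.1  0.1]
post by fit [ 550.08133049 -128.28037876] direct [ 549.08598377 -127.48132466   60.        ]
tool shift 48.52335773030767 -69.05506949519565
tool shift 49.66006196615332 -68.47446115951279
```

The fits are good to about 1 mm. Moving over the post, descending to TCP z = 34 and closing on it.

>>> {"fn": "servo_tool", "kwargs": {
  "rows": [
    [85,[24,-34,0],[0,0,0]],
    [85,[25,-34.8,0],[0,0,0]],
    [85,[0,0,40],[0,0,0]],
    [85,[0,0,40],[0,0,0]],
    [85,[0,0,37],[0,0,0]],
    [85,[0,0,0],[0,0,0]],
    [40,[0,0,0],[0,0,0]]
  ],
  "force": 40
}}

```text
clock: 5.0
eef_pos: [550.5, -127.7, 35.4]
tcp_rot: [-3.142, 0.001, 2.939]
contact_force: [0.1, 0.2, 0.4]
opening: 0.811
```

>>> {"fn": "servo_tool", "kwargs": {
  "rows": [
    [10,[0,0,0],[0,0,0]],
    [5,[0,0,0],[0,0,0]],
    [5,[0,0,0],[0,0,0]],
    [5,[0,0,0],[0,0,0]]
  ]
}}

```text
clock: 5.5
eef_pos: [550.1, -128.0, 35.2]
tcp_rot: [-3.141, 0.001, 2.939]
contact_force: [-1.4, 0.2, 6.3]
opening: 0.157
```

The post is gripped at 13.4 mm. Turning the tray by 18.4° to the jig's yaw, gently.

>>> {"fn": "servo_tool", "kwargs": {
  "rows": [
    [5,[0,0,0],[0,0,-1.3]],
    [5,[0,0,0],[0,0,-2.6]],
    [5,[0,0,0],[0,0,-2.6]],
    [5,[0,0,0],[0,0,-2.6]],
    [5,[0,0,0],[0,0,-2.6]],
    [5,[0,0,0],[0,0,-2.6]],
    [5,[0,0,0],[0,0,-2.6]],
    [5,[0,0,0],[0,0,-1.5]]
  ]
}}

```text
clock: 6.5
eef_pos: [551.2, -128.0, 35.2]
tcp_rot: [-3.141, 0.003, -3.023]
contact_force: [2.2, -0.3, 6.0]
opening: 0.152
```

```bash
python3 - <<'E'
from fit import *
c=pickle.load(open("pics/w2.pkl","rb"))
for p in((385,350),(368,375),(580,345)): print(pix2world("wrist",p,20,c))
s=sense();t=np.radians(97.1);J=np.array([588.5,167.6]);d=s["eef_pos"][:2]-J
print(np.degrees(s["tcp_rot"]),d@[np.cos(t),np.sin(t)],d@[-np.sin(t),np.cos(t)])
E
```

```text
[727.45593561 -45.77375752  20.        ]
[748.62571242 -63.51063594  20.        ]
[753.44733676 108.0219189   20.        ]
[-1.79961639e+02  1.68193672e-01 -1.73182118e+02] -288.6985261121736 73.56442153712696
```

>>> {"fn": "servo_tool", "kwargs": {
  "rows": [
    [5,[-5,3,0],[0,0,0]],
    [5,[-10,6,0],[0,0,0]],
    [5,[-11,6,0],[0,0,0]],
    [5,[-12,7,0],[0,0,0]],
    [5,[-12,7,0],[0,0,0]],
    [5,[-11,6,0],[0,0,0]],
    [5,[-8,4,0],[0,0,0]],
    [5,[-4.5,2,0],[0,0,0]]
  ]
}}

```text
clock: 7.5
eef_pos: [616.5, -79.2, 35.2]
tcp_rot: [-3.141, -0.003, -3.021]
contact_force: [-8.7, -6.0, 17.8]
opening: 0.153
```

```bash
python3 look.py w3; python3 - <<'E'
from h import *
f=grab_frame("scene"); cv2.imwrite("pics/s3.png",f)
a=cv2.resize(f[165:325,235:445],None,fx=3.7,fy=3.7,interpolation=cv2.INTER_CUBIC); b=cv2.imread("pics/w3.png")
cv2.imwrite("pics/c3.png",a)
E
```

```text
7.5 [616.5 -79.2  35.2] [-179.94   -0.18 -173.11] [-0.13  0.58  1.77 -0.    0.79 -1.82] 0.15337804579885578
```

View pics/w3.png

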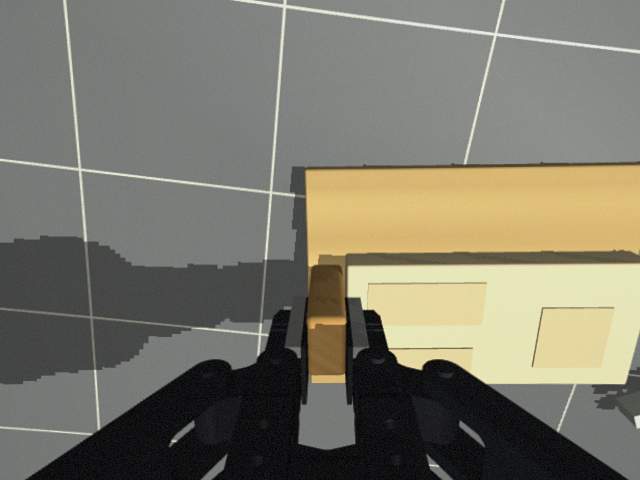

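The wrist view shows the post held squarely at (326,320), the panel still on the tray, and the tray's robot-side edge along row 165. The tip of the fence-side flare shows at about (630,400). I'll ease off the downward load and read again.

>>> {"fn": "servo_tool", "kwargs": {
  "rows": [
    [5,[0,0,-0.8],[0,0,0]],
    [5,[0,0,0],[0,0,0]],
    [5,[0,0,0],[0,0,0]]
  ]
}}

```text
clock: 7.98
eef_pos: [617.0, -78.7, 35.2]
tcp_rot: [-3.141, -0.002, -3.023]
contact_force: [-4.4, -2.3, 6.1]
opening: 0.151
```

```bash
python3 look.py w4 mouth; python3 - <<'E'
from fit import *
s=sense();t=np.radians(97.1);J=np.array([588.5,167.6]);d=s["eef_pos"][:2]-J
print(s["contact_force"],np.degrees(s["tcp_rot"]),d@[np.cos(t),np.sin(t)],d@[-np.sin(t),np.cos(t)])
c=pickle.load(open("pics/w4.pkl","rb"))
a,b=[pix2world("wrist",p,10,c)[:2] for p in((307,168),(640,163))]; v=b-a; print("tray edge yaw",np.degrees(np.arctan2(v[1],v[0])), a,b)
# where model says flare/stops land in scene image: overlay
f=grab_frame("scene")
R=np.array([[np.cos(t),-np.sin(t)],[np.sin(t),np.cos(t)]])
pts=[(-21,28,28),(21,28,28),(-65,31,28),(-23,31,28),(23,51,28),(65,51,28),(-65,-47,30),(85,-47,30)]
sc=3.7
a=cv2.resize(f[165:325,235:445],None,fx=sc,fy=sc,interpolation=cv2.INTER_CUBIC)
def dot(w,col):
    u=(world2pix("scene",w)-[235,165])*sc; cv2.circle(a,tuple(int(k) for k in u),2,col,-1)
for p in pts: dot([*(J+R@p[:2]),p[2]],(0,0,255))
P=s["eef_pos"][:2]; ty=np.radians(np.degrees(s["tcp_rot"][2])-90); R2=np.array([[np.cos(ty),-np.sin(ty)],[np.sin(ty),np.cos(ty)]])
R2=R2 if R2[1,0]>0 else -R2
for q in((-9,55),(141,55),(141,-55),(-9,-55)): dot([*(P+R2@q),10],(0,255,0))
cv2.imwrite("pics/c4.png",a)
E
```

```text
7.975 [617.  -78.7  35.2] [-1.7999e+02 -9.0000e-02 -1.7318e+02] [-0.13  0.58  1.77 -0.    0.79 -1.82] 0.1514746893277672
mouth [(0.74, array([666.6,  82.6,   4.5]))]
[-3.05224606 -2.50824771  7.60588683] [-1.79989908e+02 -8.58464615e-02 -1.73183976e+02] -247.91851419093592 2.1483361454182095
tray edge yaw 97.46734892389264 [562.65742163 -94.10066724] [544.53272021  44.17899193]
```

View pics/c4.png

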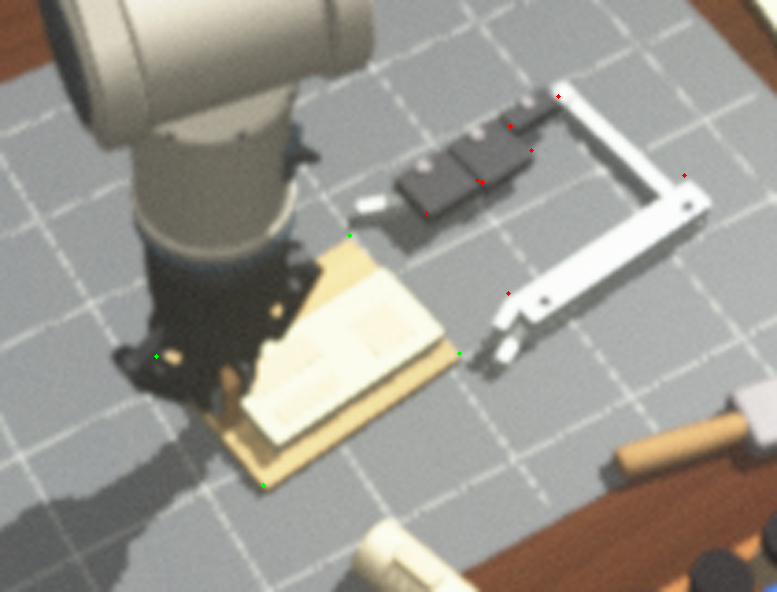

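The green dots, which predict the tray from the TCP, sit on its corners: nose corners at (350,236) and (459,354). The flare tips, at about (358,208) and (507,355), put the mouth centre about 3 mm nearer the fence than my axis. The red jig dots agree in direction. I'll shift 3 mm and start in, watching the force.

>>> {"fn": "servo_tool", "kwargs": {
  "rows": [
    [5,[-1.5,2,0],[0,0,0]],
    [5,[-1.5,5,0],[0,0,0]],
    [5,[0,7,0],[0,0,0]],
    [5,[0,7,0],[0,0,0]],
    [5,[0,7,0],[0,0,0]],
    [5,[0,7,0],[0,0,0]],
    [5,[0,7,0],[0,0,0]],
    [5,[0,7,0],[0,0,0]]
  ]
}}

```text
clock: 9.12
eef_pos: [614.9, -29.2, 35.2]
tcp_rot: [-3.141, -0.0, -3.022]
contact_force: [-0.4, -5.5, 4.4]
opening: 0.155
```

```bash
cat > st.py <<'E'
from h import *
s=sense();t=np.radians(97.1);J=np.array([588.5,167.6]);d=s["eef_pos"][:2]-J;F=s["contact_force"][:2];R=np.array([[np.cos(t),np.sin(t)],[-np.sin(t),np.cos(t)]])
print("TCP in jig",np.round(R@d,1),"z",s["eef_pos"][2],"F jig",np.round(R@F,1),"Fz",s["contact_force"][2],"M",s["wrist_torque"],"yaw",np.degrees(s["tcp_rot"]),s["clock"],s["opening"]*85)
E
python3 st.py; python3 look.py w5
```

```text
TCP in jig [-198.6   -1.9] z 35.20345278725839 F jig [-5.4  1. ] Fz 4.38330340744736 M [-0.97771794 -0.06188741  0.10185956] yaw [-1.79966907e+02 -1.75491012e-03 -1.73171821e+02] 9.125 13.208709584508716
9.125 [614.9 -29.2  35.2] [-179.97   -0.   -173.17] [-0.05  0.58  1.79 -0.    0.78 -1.74] 0.15539658334716136
```

View pics/w5.png

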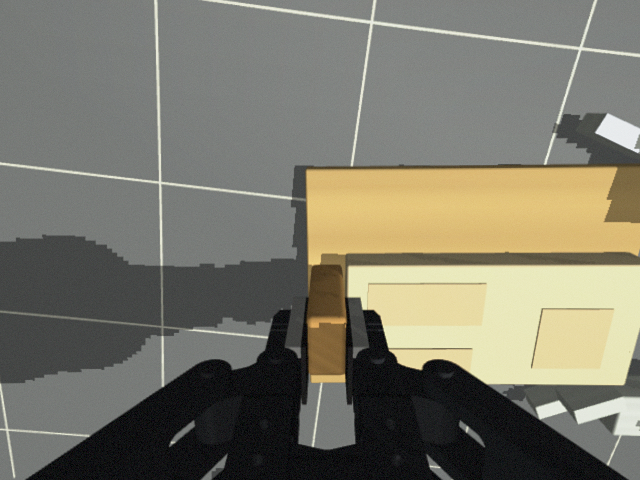

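The wrist view shows the nose inside the mouth: the robot-side flare is at (610,130) and the tray edge on row 165, clear of it, with the fence-side flare at (545,405). The force is low, so I continue.

>>> {"fn": "servo_tool", "kwargs": {
  "rows": [
    [5,[0,6,0],[0,0,0]],
    [5,[0,6,0],[0,0,0]],
    [5,[0,6,0],[0,0,0]],
    [5,[0,6,0],[0,0,0]]
  ]
}}

```text
clock: 9.68
eef_pos: [612.0, -5.7, 35.2]
tcp_rot: [-3.141, -0.0, -3.023]
contact_force: [-1.6, -6.2, 5.1]
opening: 0.155
```

```bash
python3 st.py
```

```text
TCP in jig [-174.9   -1.9] z 35.21764315303892 F jig [-5.9  2.4] Fz 5.114625544387938 M [-1.00217812  0.02494057  0.08151542] yaw [-1.79964972e+02 -1.06433851e-02 -1.73178280e+02] 9.675 13.168357981103869
```

>>> {"fn": "servo_tool", "kwargs": {
  "rows": [
    [5,[0,6,0],[0,0,0]],
    [5,[0,6,0],[0,0,0]],
    [5,[0,6,0],[0,0,0]],
    [5,[0,6,0],[0,0,0]]
  ]
}}

```text
clock: 10.18
eef_pos: [609.0, 18.1, 35.2]
tcp_rot: [-3.141, -0.001, -3.023]
contact_force: [-0.9, -6.3, 5.3]
opening: 0.158
```

```bash
python3 st.py; python3 look.py w6
```

```text
TCP in jig [-150.9   -1.9] z 35.20135470617391 F jig [-6.2  1.7] Fz 5.258698845622785 M [-1.08488074  0.0510154   0.09821404] yaw [-1.79963069e+02 -2.87856564e-02 -1.73180441e+02] 10.175 13.389899536721066
10.175 [609.   18.1  35.2] [-1.7996e+02 -3.0000e-02 -1.7318e+02] [ 0.03  0.57  1.8  -0.    0.77 -1.66] 0.15752822984377723
```

View pics/w6.png

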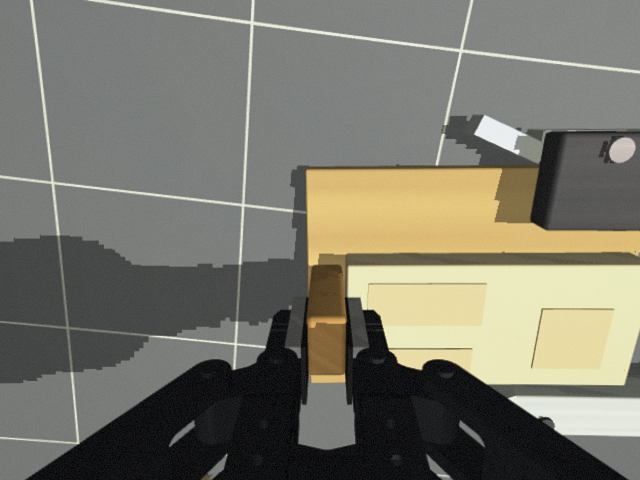

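The view shows the nose under the stops. The mid stop's front top edge is on row 229 (left corner about (547,229)), with the tray edge at row 167 parallel to it and the panel unmoved. I'll refine the jig from this and go on.

```bash
python3 - <<'E'
from fit import *
c=pickle.load(open("pics/w6.pkl","rb"));t=np.radians(97.1);J=np.array([588.5,167.6]);R=np.array([[np.cos(t),np.sin(t)],[-np.sin(t),np.cos(t)]])
for n,p,z in(("mid corner (-65,31)",(547,229),28),("mid edge y31",(639,230),28),("tray edge L y",(307,169),10),("tray edge R",(530,167),10),("panel edge L",(347,265),26),("panel edge R",(638,265),26),("panel far end",(625,384),26),("fence inner",(515,397),30),("fence",(639,397),30)):
    print(n,np.round(R@(pix2world("wrist",p,z,c)[:2]-J),1))
E
```

```text
mid corner (-65,31) [-63.6  31.8]
mid edge y31 [-27.9  31.2]
tray edge L y [-159.5   53.5]
tray edge R [-65.1  53.7]
panel edge L [-142.8   15.8]
panel edge R [-23.   15.4]
panel far end [-14.8 -43.6]
fence inner [-65.6 -47.9]
fence [-10.7 -47.3]
```

>>> {"fn": "servo_tool", "kwargs": {
  "rows": [
    [5,[0,6,0],[0,0,0]],
    [5,[0,6,0],[0,0,0]],
    [5,[0,6,0],[0,0,0]],
    [5,[0,6,0],[0,0,0]],
    [5,[0,6,0],[0,0,0]],
    [5,[0,6,0],[0,0,0]],
    [5,[0,6,0],[0,0,0]]
  ]
}}

```text
clock: 11.1
eef_pos: [603.8, 59.6, 35.2]
tcp_rot: [-3.141, -0.001, -3.023]
contact_force: [-1.4, -7.0, 7.4]
opening: 0.16
```

```bash
python3 st.py
```

```text
TCP in jig [-109.    -1.8] z 35.20530265323571 F jig [-6.7  2.2] Fz 7.364701622265851 M [-1.19147987  0.10400172  0.05371572] yaw [-1.79954257e+02 -5.52182721e-02 -1.73183499e+02] 11.1 13.563824662418991
```

The jig frame is confirmed to about 1 mm, and the panel's edge is at y ≈ 15.6. Centring the tray by 1 mm and going home, slowing at the end.

>>> {"fn": "servo_tool", "kwargs": {
  "rows": [
    [5,[1,6,0],[0,0,0]],
    [5,[0,6,0],[0,0,0]],
    [5,[0,6,0],[0,0,0]],
    [5,[0,6,0],[0,0,0]],
    [5,[0,6,0],[0,0,0]],
    [5,[0,5,0],[0,0,0]],
    [5,[0,3,0],[0,0,0]],
    [5,[0,1,0],[0,0,0]]
  ]
}}

```text
clock: 12.1
eef_pos: [598.7, 98.6, 35.2]
tcp_rot: [-3.141, 0.0, -3.023]
contact_force: [0.1, -6.4, 5.6]
opening: 0.152
```

```bash
python3 st.py
```

```text
TCP in jig [-69.7  -1.6] z 35.23003531459042 F jig [-6.4  0.7] Fz 5.595288825753739 M [-0.87765913 -0.20162159  0.02097217] yaw [-1.79978019e+02  1.79573597e-03 -1.73178987e+02] 12.1 12.921116104230414
```

>>> {"fn": "servo_tool", "kwargs": {
  "rows": [
    [5,[0,1,0],[0,0,0]],
    [5,[0,1,0],[0,0,0]],
    [5,[0,1,0],[0,0,0]]
  ]
}}

```text
clock: 12.48
eef_pos: [598.3, 101.4, 35.2]
tcp_rot: [-3.141, -0.0, -3.023]
contact_force: [1.1, -5.5, 5.4]
opening: 0.154
```

```bash
python3 st.py
```

```text
TCP in jig [-66.9  -1.5] z 35.203441932696855 F jig [-5.6 -0.5] Fz 5.390358091971687 M [-0.8355228  -0.1923595   0.02145284] yaw [-1.79975879e+02 -4.63159883e-03 -1.73189745e+02] 12.475 13.05020185092722
```

Not yet at the stop (force unchanged); keep nudging until the force rises.

>>> {"fn": "servo_tool", "kwargs": {
  "rows": [
    [5,[0,0.8,0],[0,0,0]],
    [5,[0,0.8,0],[0,0,0]],
    [5,[0,0.8,0],[0,0,0]],
    [5,[0,0.8,0],[0,0,0]]
  ]
}}

```text
clock: 12.98
eef_pos: [597.7, 102.7, 35.2]
tcp_rot: [-3.139, -0.001, -3.022]
contact_force: [0.3, -20.5, 8.3]
opening: 0.157
```

```bash
python3 st.py
```

```text
TCP in jig [-65.6  -1.1] z 35.22301253276422 F jig [-20.4   2.2] Fz 8.318001494601393 M [-3.09047516 -0.18695474 -0.20203102] yaw [-1.79833693e+02 -6.43358998e-02 -1.73159844e+02] 12.975 13.32309397113384
```

The force rose to 20 N at jig x = -65.6, where the post is expected (-66), so the tray is home. Relieve, release and rise.

>>> {"fn": "servo_tool", "kwargs": {
  "rows": [
    [5,[0,-1.3,0],[0,0,0]],
    [50,[0,0,0],[0,0,0]],
    [50,[0,0,0],[0,0,0]],
    [50,[0,0,-10],[0,0,0]],
    [70,[0,0,-40],[0,0,0]],
    [85,[0,0,-50],[0,0,0]],
    [85,[0,0,-50],[0,0,0]],
    [85,[0,0,0],[0,0,0]]
  ]
}}

```text
clock: 13.98
eef_pos: [600.8, 104.2, 190.2]
tcp_rot: [3.141, 0.008, -3.023]
contact_force: [0.2, 0.1, 0.5]
opening: 0.995
```

>>> {"fn": "servo_tool", "kwargs": {
  "rows": [
    [85,[15,-55,0],[0,0,0]],
    [85,[15,-55,0],[0,0,0]],
    [85,[15,-55,0],[0,0,0]],
    [85,[15,-55,0],[0,0,0]],
    [85,[15,-55,0],[0,0,0]],
    [85,[15,-55,0],[0,0,0]],
    [85,[15,-55,0],[0,0,0]],
    [85,[15,-55,0],[0,0,0]]
  ]
}}

```text
clock: 14.98
eef_pos: [530.3, -349.0, 184.5]
tcp_rot: [3.141, -0.001, -3.023]
contact_force: [0.3, 0.0, -0.5]
opening: 0.994
```

>>> {"fn": "servo_tool", "kwargs": {
  "rows": [
    [85,[0,0,0],[0,0,0]]
  ]
}}

```text
clock: 15.1
eef_pos: [529.9, -350.8, 184.4]
tcp_rot: [-3.141, -0.001, -3.027]
contact_force: [0.0, 0.7, 0.1]
opening: 0.995
```

```bash
python3 look.py w7 spacer; python3 - <<'E'
from fit import *
f=cv2.imread("pics/w7.png"); g=trace("wrist","spacer")
print([ (round(m["conf"],2),int(m["mask"].sum())) for m in g])
f2=grab_frame("scene"); cv2.imwrite("pics/s7.png",f2)
if g:
    c,_=cv2.findContours(g[0]["mask"].astype(np.uint8),0,1); cc=max(c,key=cv2.contourArea); print(cv2.minAreaRect(cc),cv2.boundingRect(cc)); x,y,w,h=cv2.boundingRect(cc)
    x0,y0=max(x-30,0),max(y-30,0); print("crop0",x0,y0)
    a=cv2.resize(f[y0:y+h+30,x0:x+w+30],None,fx=3,fy=3,interpolation=cv2.INTER_CUBIC)
    b=cv2.resize(f2[165:325,325:445],None,fx=3,fy=3,interpolation=cv2.INTER_CUBIC)
    H=max(a.shape[0],b.shape[0]); o=np.zeros((H,a.shape[1]+b.shape[1],3),np.uint8); o[:a.shape[0],:a.shape[1]]=a; o[:b.shape[0],a.shape[1]:]=b
    print(o.shape,a.shape); cv2.imwrite("pics/c7.png",o)
E
```

```text
15.1 [ 529.9 -350.8  184.4] [-1.7999e+02 -3.0000e-02 -1.7343e+02] [-0.59  0.41  1.65 -0.    1.07 -2.27] 0.9953766704225528
spacer [(0.76, array([ 478.3, -359.9,   74.1]))]
[(0.75, 1797)]
((319.0368957519531, 156.90576171875), (40.37894058227539, 46.9880485534668), 84.80557250976562) (295, 136, 49, 43)
crop0 265 106
(480, 687, 3) (309, 327, 3)
```

View pics/c7.png

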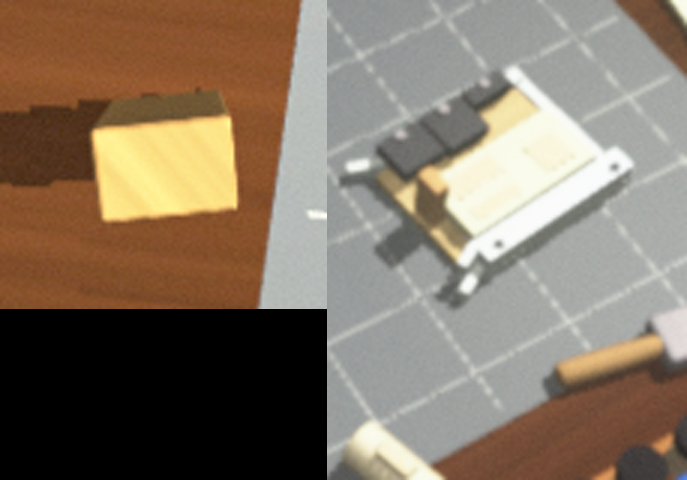

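The crop shows the spacer's top with corners at (93,130), (231,117), (238,208) and (104,220), its long side nearly along the image's columns axis. On the right, the tray is fully home up to the end bar, with the panel on it a little short of the fence.

```bash
python3 - <<'E'
from fit import *
px=[(265+u/3,106+v/3) for u,v in((93,130),(231,117),(238,208),(104,220))]
x=fit("w7",[(-15,10,75),(15,10,75),(15,-10,75),(-15,-10,75)],px,[480,-358,1.7])
s=sense(); y=s["tcp_rot"][2]; d=x[:2]-s["eef_pos"][:2]
print("yaw tool",np.degrees(y)%360,"shift tool now",d@[np.cos(y),np.sin(y)],d@[np.sin(y),-np.cos(y)])
y2=x[2]; 
for yy in (y2, y2+np.pi): print("tool yaw if x||spacer x",np.degrees(yy)%360, d@[np.cos(yy),np.sin(yy)],d@[np.sin(yy),-np.cos(yy)])
E
```

```text
[ 484.1 -360.5] 101.845581152393 [ 0.4 -0.4 -0.5 -0.5 -0.5  0.4  0.6  0.5]
yaw tool 186.8418054959495 shift tool now 48.220894449165414 -8.629576123183586
tool yaw if x||spacer x 101.845581152393 -4.390794985666105 -48.78980595305972
tool yaw if x||spacer x 281.845581152393 4.390794985666123 48.78980595305971
```

>>> {"fn": "servo_tool", "kwargs": {
  "rows": [
    [85,[0,0,0],[0,0,10.6]],
    [85,[0,0,0],[0,0,10.6]],
    [85,[0,0,0],[0,0,10.6]],
    [85,[0,0,0],[0,0,10.6]],
    [85,[0,0,0],[0,0,10.6]],
    [85,[0,0,0],[0,0,10.6]],
    [85,[0,0,0],[0,0,10.6]],
    [85,[0,0,0],[0,0,10.6]]
  ]
}}

```text
clock: 16.3
eef_pos: [531.5, -345.8, 185.1]
tcp_rot: [-3.141, -0.0, 1.776]
contact_force: [0.4, 0.1, -0.7]
opening: 0.997
```

>>> {"fn": "servo_tool", "kwargs": {
  "rows": [
    [85,[-4.4,-25,0],[0,0,0]],
    [85,[0,-23.8,0],[0,0,0]],
    [85,[0,0,30],[0,0,0]],
    [85,[0,0,0],[0,0,0]]
  ]
}}

```text
clock: 16.8
eef_pos: [481.7, -361.2, 153.6]
tcp_rot: [-3.139, -0.003, 1.781]
contact_force: [0.6, 0.1, 0.3]
opening: 0.99
```

```bash
python3 - <<'E'
from h import *
s=sense(); y=s["tcp_rot"][2]; d=np.array([484.1,-360.5])-s["eef_pos"][:2]; print(s["eef_pos"],np.degrees(s["tcp_rot"]),d@[np.cos(y),np.sin(y)],d@[np.sin(y),-np.cos(y)])
E
```

```text
[ 481.65653874 -361.20338908  153.58878509] [-1.79844757e+02 -1.73870525e-01  1.02065022e+02] 0.17711571896775202 2.536511215511622
```

>>> {"fn": "servo_tool", "kwargs": {
  "rows": [
    [85,[0,1.5,40],[0,0,0]],
    [85,[0,0,45],[0,0,0]],
    [85,[0,0,30],[0,0,0]],
    [85,[0,0,14],[0,0,0]],
    [60,[0,0,0],[0,0,0]],
    [30,[0,0,0],[0,0,0]],
    [12,[0,0,0],[0,0,0]],
    [12,[0,0,0],[0,0,0]]
  ],
  "force": 50
}}

```text
clock: 17.8
eef_pos: [486.2, -362.2, 27.2]
tcp_rot: [3.141, 0.001, 1.78]
contact_force: [-1.4, -0.2, 4.7]
opening: 0.227
```

>>> {"fn": "servo_tool", "kwargs": {
  "rows": [
    [12,[0,0,0],[0,0,0]],
    [12,[0,0,0],[0,0,0]]
  ]
}}

```text
clock: 18.05
eef_pos: [486.1, -362.2, 27.2]
tcp_rot: [3.141, 0.001, 1.78]
contact_force: [-1.9, 0.0, 8.1]
opening: 0.227
```

```bash
python3 st.py
```

```text
TCP in jig [-513.1  167.1] z 27.194827837941983 F jig [0.3 1.9] Fz 8.084872997886043 M [ 0.12335236  0.35036464 -0.03971056] yaw [1.79954942e+02 5.89133439e-02 1.02000283e+02] 18.05 19.3314039335918
```

The spacer is gripped at 19.3 mm. Lift, align to the jig's yaw, carry over to the bay.

>>> {"fn": "servo_tool", "kwargs": {
  "rows": [
    [12,[0,0,-15],[0,0,0]],
    [12,[0,0,-40],[0,0,0]],
    [12,[0,0,-45],[0,0,0]],
    [12,[0,0,-30],[0,0,0]],
    [12,[0,0,0],[0,0,4.9]],
    [12,[20,5,0],[0,0,0]],
    [12,[40,10,0],[0,0,0]],
    [12,[46,11,0],[0,0,0]]
  ]
}}

```text
clock: 19.05
eef_pos: [498.0, -251.5, 156.0]
tcp_rot: [-3.141, -0.001, 1.695]
contact_force: [0.1, -0.2, -0.1]
opening: 0.232
```

>>> {"fn": "servo_tool", "kwargs": {
  "rows": [
    [12,[50,12,0],[0,0,0]],
    [12,[50,12,0],[0,0,0]],
    [12,[50,12,0],[0,0,0]],
    [12,[50,12,0],[0,0,0]],
    [12,[50,12,0],[0,0,0]],
    [12,[50,12,0],[0,0,0]],
    [12,[50,12,0],[0,0,0]],
    [12,[45,11,0],[0,0,0]]
  ]
}}

```text
clock: 20.05
eef_pos: [542.7, 152.9, 156.1]
tcp_rot: [-3.141, -0.0, 1.697]
contact_force: [0.7, -0.5, -0.2]
opening: 0.227
```

>>> {"fn": "servo_tool", "kwargs": {
  "rows": [
    [12,[35,8,0],[0,0,0]],
    [12,[15,4,0],[0,0,0]],
    [12,[5,1,0],[0,0,0]],
    [12,[0,0,0],[0,0,0]]
  ]
}}

```text
clock: 20.55
eef_pos: [549.6, 205.9, 156.0]
tcp_rot: [-3.141, 0.0, 1.695]
contact_force: [0.6, 0.0, 0.0]
opening: 0.224
```

```bash
python3 st.py; python3 look.py w8 spacer panel; python3 - <<'E'
from h import *
for n in("scene","side"): cv2.imwrite(f"pics/{n}8.png",grab_frame(n))
E
```

```text
TCP in jig [42.9 33.9] z 155.96772123276435 F jig [-0.  -0.6] Fz 0.036019035208796235 M [-0.02129969 -0.01465654 -0.00947856] yaw [-1.79966469e+02  2.01169573e-02  9.71100832e+01] 20.55 19.034132951386358
20.55 [549.6 205.9 156. ] [-1.7997e+02  2.0000e-02  9.7110e+01] [ 0.36  0.38  1.78 -0.    0.98  0.23] 0.22393097589866304
spacer [(0.81, array([545.5, 219.5, 203.8]))]
panel [(0.65, array([601.3, 194.1,  21.1]))]
```

View pics/w8.png

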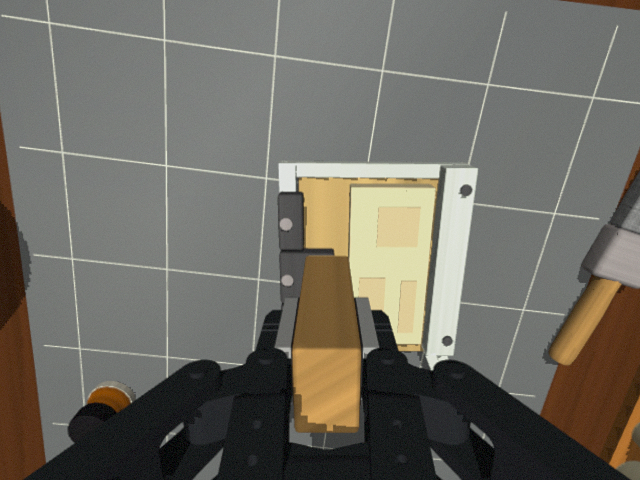

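The wrist view shows the short-stop bay empty, between the stop's front edge at column 303 (rows 195–248) and the panel's edge at column 350. The fence's inner edge runs (440,185)–(429,345), and the spacer hangs upright in the jaws.

```bash
python3 - <<'E'
from fit import *
c=pickle.load(open("pics/w8.pkl","rb"));t=np.radians(97.1);J=np.array([588.5,167.6]);R=np.array([[np.cos(t),np.sin(t)],[-np.sin(t),np.cos(t)]])
for n,p,z in(("short far (65,51)",(303,194),28),("short near (23,51)",(304,248),28),("long edge corner (21,28)",(333,250),28),("panel corner robot/end",(350,186),26),("panel edge",(349,255),26),("panel end fence",(435,186),26),("fence in",(440,185),30),("fence in",(429,330),30),("endbar in",(330,178),14)):
    print(n,np.round(R@(pix2world("wrist",p,z,c)[:2]-J),1))
zb=156-27.2
for n,p in(("spacer bottom L",(304,258)),("spacer bottom R",(347,258))): print(n,np.round(R@(pix2world("wrist",p,zb,c)[:2]-J),1))
for n,p in(("spacer top near L",(295,430)),("near R",(358,430)),("far L",(292,349)),("far R",(360,349))): print(n,np.round(R@(pix2world("wrist",p,zb+75,c)[:2]-J),1))
E
```

```text
short far (65,51) [65.7 48.9]
short near (23,51) [25.3 49. ]
long edge corner (21,28) [23.7 27.6]
panel corner robot/end [71.  15.9]
panel edge [19.  15.6]
panel end fence [ 70.9 -43.7]
fence in [ 72.4 -46. ]
fence in [-42.4 -47.9]
endbar in [74.5 29.9]
spacer bottom L [57.4 42.9]
spacer bottom R [57.4 22.9]
spacer top near L [31.  42.1]
near R [31.  22.9]
far L [59.6 42.2]
far R [59.6 23. ]
```

The bay runs from y = 15.7 to about 50 and the spacer hangs at 22.9–42.9, centred with 7 mm each side. Descending.

>>> {"fn": "servo_tool", "kwargs": {
  "rows": [
    [12,[0.5,0,25],[0,0,0]],
    [12,[0.5,0,30],[0,0,0]],
    [12,[0,0,25],[0,0,0]],
    [12,[0,0,18],[0,0,0]],
    [12,[0,0,10],[0,0,0]],
    [12,[0,0,4],[0,0,0]],
    [12,[0,0,2],[0,0,0]],
    [12,[0,0,0],[0,0,0]]
  ]
}}

```text
clock: 21.8
eef_pos: [550.2, 207.6, 42.6]
tcp_rot: [3.141, -0.0, 1.695]
contact_force: [-0.7, 0.4, -0.3]
opening: 0.231
```

```bash
python3 st.py
```

```text
TCP in jig [44.5 33. ] z 42.562286705298874 F jig [0.5 0.6] Fz -0.31116182949216464 M [-0.01614988  0.04191922 -0.01306963] yaw [ 1.79955422e+02 -9.81114390e-03  9.70956761e+01] 21.8 19.662747166420875
```

>>> {"fn": "servo_tool", "kwargs": {
  "rows": [
    [12,[-1,0,2],[0,0,0]],
    [12,[0,0,2],[0,0,0]],
    [12,[0,0,0],[0,0,0]]
  ]
}}

```text
clock: 22.18
eef_pos: [549.9, 206.5, 38.0]
tcp_rot: [-3.141, 0.0, 1.695]
contact_force: [-0.6, 0.5, -0.3]
opening: 0.232
```

```bash
python3 st.py
```

```text
TCP in jig [43.4 33.5] z 38.00812471150386 F jig [0.5 0.5] Fz -0.25338328808120547 M [0.04588536 0.03306428 0.00324563] yaw [-1.79991218e+02  2.24245282e-03  9.70958200e+01] 22.175 19.68184119828353
```

>>> {"fn": "servo_tool", "kwargs": {
  "rows": [
    [12,[0,1.5,0],[0,0,0]],
    [12,[0,1.5,0],[0,0,0]],
    [12,[0,1.5,0],[0,0,0]],
    [12,[0,1.5,0],[0,0,0]],
    [12,[0,1,0],[0,0,0]],
    [12,[0,1,0],[0,0,0]]
  ],
  "force": 80
}}

```text
clock: 22.92
eef_pos: [557.9, 207.5, 38.1]
tcp_rot: [-3.141, 0.0, 1.695]
contact_force: [-0.3, 0.4, -0.7]
opening: 0.224
```

```bash
python3 st.py
```

```text
TCP in jig [43.4 25.5] z 38.05792653504965 F jig [0.4 0.2] Fz -0.7081056502333185 M [ 0.04968426  0.0690626  -0.02873884] yaw [-1.79985799e+02  1.21611434e-03  9.70974157e+01] 22.925 19.062728946953182
```

>>> {"fn": "servo_tool", "kwargs": {
  "rows": [
    [12,[0,0.8,0],[0,0,0]],
    [12,[0,0.8,0],[0,0,0]],
    [12,[0,0.7,0],[0,0,0]],
    [12,[0,0.7,0],[0,0,0]]
  ]
}}

```text
clock: 23.42
eef_pos: [560.2, 207.6, 37.9]
tcp_rot: [-3.14, 0.0, 1.695]
contact_force: [-4.2, -1.1, 0.6]
opening: 0.225
```

```bash
python3 st.py
```

```text
TCP in jig [43.2 23.2] z 37.85866515464207 F jig [-0.5  4.3] Fz 0.596933488767614 M [-0.15330015  0.83924202 -0.0760113 ] yaw [-1.79904904e+02  1.91111138e-02  9.70909457e+01] 23.425 19.113782136184543
```

>>> {"fn": "servo_tool", "kwargs": {
  "rows": [
    [12,[0,0.5,0],[0,0,0]],
    [12,[0,0.5,0],[0,0,0]],
    [12,[0,0,0],[0,0,0]]
  ]
}}

```text
clock: 23.8
eef_pos: [560.2, 207.6, 37.6]
tcp_rot: [-3.138, 0.0, 1.694]
contact_force: [-6.9, -0.2, 1.6]
opening: 0.221
```

```bash
python3 st.py
```

```text
TCP in jig [43.2 23.1] z 37.610166761001565 F jig [0.6 6.8] Fz 1.5506009238835365 M [-0.11176235  1.24556803 -0.09912062] yaw [-1.79801521e+02  2.56590473e-02  9.70827435e+01] 23.8 18.778486231991504
```

>>> {"fn": "servo_tool", "kwargs": {
  "rows": [
    [12,[0,0.6,0],[0,0,0]],
    [12,[0,0.6,0],[0,0,0]],
    [12,[0,0.6,0],[0,0,0]],
    [12,[0,0,0],[0,0,0]],
    [12,[0,0,0],[0,0,0]]
  ]
}}

```text
clock: 24.42
eef_pos: [560.4, 207.6, 37.4]
tcp_rot: [-3.135, 0.001, 1.694]
contact_force: [-11.2, -1.2, 4.2]
opening: 0.223
```

```bash
python3 st.py; python3 look.py w9 panel spacer tray; python3 - <<'E'
from h import *
f=grab_frame("scene"); b=cv2.resize(f[165:275,330:450],None,fx=3.3,fy=3.3,interpolation=cv2.INTER_CUBIC)
w=cv2.imread("pics/w9.png")[60:480,230:500]; w=cv2.resize(w,None,fx=1.4,fy=1.4,interpolation=cv2.INTER_CUBIC)
H=max(b.shape[0],w.shape[0]); o=np.zeros((H,b.shape[1]+w.shape[1],3),np.uint8); o[:w.shape[0],:w.shape[1]]=w; o[:b.shape[0],w.shape[1]:]=b
cv2.imwrite("pics/c9.png",o); print(o.shape)
E
```

```text
TCP in jig [43.1 22.9] z 37.36591179779665 F jig [ 0.2 11.2] Fz 4.20239523810201 M [-0.02624419  2.02743239 -0.08621989] yaw [-1.79625066e+02  4.26834287e-02  9.70715450e+01] 24.425 18.99554455385395
24.425 [560.4 207.6  37.4] [-1.7963e+02  4.0000e-02  9.7070e+01] [0.35 0.55 1.82 0.   0.77 0.23] 0.22347699475122296
panel [(0.75, array([603.1, 219.7,  25.3])), (0.58, array([544.5, 226.9,   8.4]))]
spacer [(0.71, array([554.2, 220.4,  86.7]))]
tray [(0.63, array([549.4, 226.3,   7.1])), (0.62, array([528.3, 176.2,  27.5]))]
(588, 774, 3)
```

View pics/c9.png

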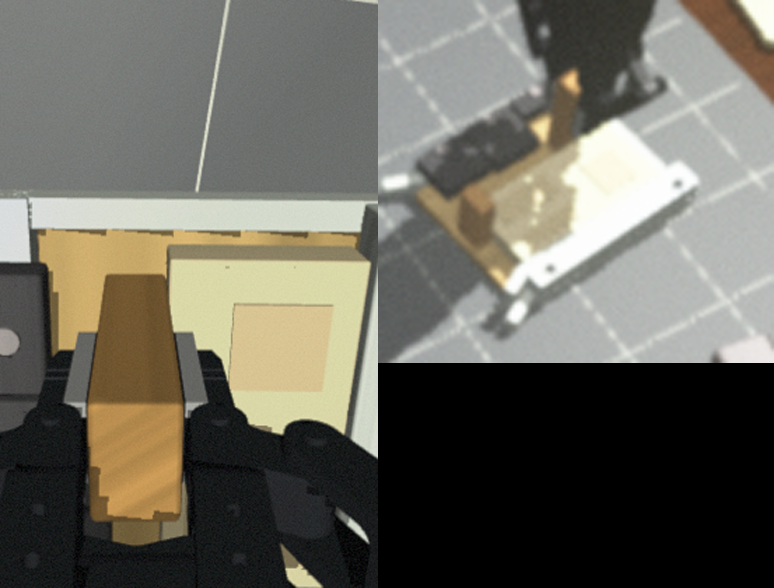

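The wrist crop shows the spacer upright against the panel's edge in the end bay, clear of the short stop at (25,330), and the panel's end corner meeting the fence at (370,258). The scene crop shows no tray strip between panel and fence. Numeric check of the edges:

```bash
python3 - <<'E'
from fit import *
c=pickle.load(open("pics/w9.pkl","rb"));t=np.radians(97.1);J=np.array([588.5,167.6]);R=np.array([[np.cos(t),np.sin(t)],[-np.sin(t),np.cos(t)]])
g=lambda u,v,z:np.round(R@(pix2world("wrist",(230+u/1.4,60+v/1.4),z,c)[:2]-J),1)
print("panel end edge",g(170,259,26),g(366,261,26),"robot edge",g(169,275,26),"fence-edge",g(366,265,26),g(347,430,26),"tray nose",g(60,232,10),g(330,233,10),"endbar",g(150,231,14))
h=lambda u,v,z:np.round(R@(pix2world("scene",(330+(u-378)/3.3,165+v/3.3),z)[:2]-J),1)
print("scene panel robot edge",h(493,193,26),h(625,122,26))
# robot-side panel edge in the scene by segmentation
f=cv2.imread("pics/w9.png"); grab_frame("scene"); m=trace("scene","panel")
if m:
    k=m[0]["mask"]; v,u=np.nonzero(k); P=np.array([R@(pix2world("scene",(a+.5,b+.5),26)[:2]-J) for a,b in zip(u,v)])
    print(m[0]["conf"],k.sum())
    for lo in range(-60,70,15):
        q=P[(P[:,0]>=lo)&(P[:,0]<lo+15)]
        if len(q)>5: print(lo,np.round([q[:,1].min(),q[:,1].max()],1))
E
```

```text
panel end edge [69.8 11.2] [ 69.3 -46.9] robot edge [64.7 11.4] fence-edge [ 68. -47.] [  9.9 -48.4] tray nose [73.3 46. ] [ 73.1 -41.1] endbar [74.9 17. ]
scene panel robot edge [-38.4   9.4] [80.2 -0.7]
0.97 1105
-60 [-49.9  -5.9]
-45 [-49.9   5.6]
-30 [-49.3   7.9]
-15 [-48.7   8.8]
0 [-49.5   9. ]
15 [-50.3   8.4]
30 [-51.1   8.6]
45 [-51.9   5.8]
60 [-52.7   4.4]
```

>>> {"fn": "servo_tool", "kwargs": {
  "rows": [
    [12,[0,0.7,0],[0,0,0]],
    [12,[0,0.7,0],[0,0,0]],
    [12,[0,0,0],[0,0,0]],
    [12,[0,0,0],[0,0,0]],
    [12,[0,0,0],[0,0,0]],
    [12,[0,0,0],[0,0,0]]
  ]
}}

```text
clock: 25.52
eef_pos: [560.5, 207.6, 37.3]
tcp_rot: [-3.132, 0.001, 1.694]
contact_force: [-15.9, -0.2, 9.7]
opening: 0.221
```

```bash
python3 st.py; python3 -c "
from rig import sign_off
print(sign_off())"
```

```text
TCP in jig [43.2 22.9] z 37.34340786906022 F jig [ 1.7 15.8] Fz 9.679489444883925 M [-0.02901306  2.9048104  -0.10864397] yaw [-1.79478783e+02  5.16813667e-02  9.70605980e+01] 25.525 18.801798003657776
the job is handed in; nothing more can be done
None
```

I slid the tray home by its post, lowered the spacer upright into the bay at the short stop, and used it to push the panel against the fence. The job was handed in at 25.5 s, with the spacer still gripped and pushing.

Last checks:
- **Tray home:** the force rose to 20 N with the post at jig x = -65.6, against -66 expected. I could not see the nose against the end stop, because the end bar hides it.
- **Panel flush:** in the last wrist picture the panel's fence edge lies on the fence line from jig x 10 to 68. I inferred the hidden tail end from the panel being rigid.
- **Push:** it held steady at about 16 N on the panel, with the spacer tilted about 0.5° and its foot resting on the tray at about 10 N.
- **Disagreement:** the scene camera's coarse outline put the panel's edges 2–5 mm nearer the fence than the wrist view did. I trusted the wrist view and the contact force.
- **Other things on the bench:** the path stayed clear of them. I did not re-measure them at the end.

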